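Set the batch code on the jam-lid coder

TASK

Before the next lids are stamped, set the lid coder's three wheels to batch code 3-5-2, read left to right from the robot's side, each number squarely on top in line with the steel pointers. The middle wheel already shows its 5: do not turn it; roll only the left wheel to 3 and the right wheel to 2, either way round. Leave the jars and the stack of lids where they stand.

Things in the scene. Friction and masses are not known exactly. Their poses are not given: they have to be found in the camera images.
- coder: Fixed grey bench-top lid coder, base 180 x 270 mm; origin under its centre on the counter, x away from the robot's side, y left, z up. Three white wheels stand side by side, 75 mm apart on one axle line along y, upper halves bare, with black numbers 1 to 6, 24 mm tall, upright as read from the robot's side. Housing top 88 mm high. Low chute (under 50 mm) with a white lid at +x
- posts (a point): middle of the row of four slim steel pointer posts, at the axle line's height: posts 10 x 8 mm, 121 mm high (pointer tips 125 mm), between and outside the wheels, each 37.5 mm sideways from the wheel centres; their pointed tips reach out sideways to 22 mm from the wheel centres
- left_wheel (a joint): turn of the left wheel, rad, about its level axle, endless both ways. Number n is on top at (n-1)*pi/3, plus whole turns; grows as the wheel's top rolls towards the coder's +x (away from the robot). Stays where it is left: plain friction of about 0.12 N m, no clicks
- left_axle (a point): centre of the left wheel (75 mm to the +y side of the middle one), on its axle, 80 mm above the counter; does not turn with the wheel. Wheel: white six-sided drum 30 mm wide, 40 mm from axle to each flat; at each edge between flats a radial fin, 6 mm thick and 30 mm wide, reaches 62 mm from the axle (16 mm beyond the drum), to be pushed by a finger
- left_index (a point): fixed point 40 mm above the left axle, level with the pointer tips: where the middle of the wheel's chosen number belongs. With a number there, fins stand 30 degrees to either side of the vertical
- left_face_3 (a point): middle of the flat of the left wheel that bears the number 3, 40 mm from the axle; turns with the wheel
- middle_wheel (a joint): turn of the middle wheel, rad, about its level axle, endless both ways. Number n is on top at (n-1)*pi/3, plus whole turns; grows as the wheel's top rolls towards the coder's +x (away from the robot). Stays where it is left: plain friction of about 0.12 N m, no clicks
- middle_axle (a point): centre of the middle wheel (over the middle of the coder), on its axle, 80 mm above the counter; does not turn with the wheel. Wheel: white six-sided drum 30 mm wide, 40 mm from axle to each flat; at each edge between flats a radial fin, 6 mm thick and 30 mm wide, reaches 62 mm from the axle (16 mm beyond the drum), to be pushed by a finger
- middle_index (a point): fixed point 40 mm above the middle axle, level with the pointer tips: where the middle of the wheel's chosen number belongs. With a number there, fins stand 30 degrees to either side of the vertical
- middle_face_5 (a point): middle of the flat of the middle wheel that bears the number 5, 40 mm from the axle; turns with the wheel
- right_wheel (a joint): turn of the right wheel, rad, about its level axle, endless both ways. Number n is on top at (n-1)*pi/3, plus whole turns; grows as the wheel's top rolls towards the coder's +x (away from the robot). Stays where it is left: plain friction of about 0.12 N m, no clicks
- right_axle (a point): centre of the right wheel (75 mm to the -y side of the middle one), on its axle, 80 mm above the counter; does not turn with the wheel. Wheel: white six-sided drum 30 mm wide, 40 mm from axle to each flat; at each edge between flats a radial fin, 6 mm thick and 30 mm wide, reaches 62 mm from the axle (16 mm beyond the drum), to be pushed by a finger
- right_index (a point): fixed point 40 mm above the right axle, level with the pointer tips: where the middle of the wheel's chosen number belongs. With a number there, fins stand 30 degrees to either side of the vertical
- right_face_2 (a point): middle of the flat of the right wheel that bears the number 2, 40 mm from the axle; turns with the wheel
- jar0_center (a point): bystander: filled dark jam jar with white lid, 70 mm wide, 86 mm tall; the point lies on its axis half-way up
- jar1_center (a point): bystander: filled dark jam jar with white lid, 70 mm wide, 86 mm tall; the point lies on its axis half-way up
- jar2_center (a point): bystander: filled dark jam jar with white lid, 70 mm wide, 86 mm tall; the point lies on its axis half-way up
- lids_center (a point): bystander: stack of four white lids, 72 mm wide, 52 mm tall; the point lies half-way up

How it is judged:
By the outcome, as a careful person would: the job done as asked, in the order asked, and still so for the second after the job is handed in, with the robot touching nothing.
It also fails if it takes over 72 s, if anything falls off the work surface, if the arm or the gripper's body presses on something with over 40 N, if the wrist force passes 120 N, or if a joint passes its speed limit or range.

ROBOT

A 6-joint arm with a two-finger parallel gripper is mounted at the origin on the work surface. World frame = base frame: x ahead of the robot, y to its left, z up, the work surface at z = 0. Lengths are in m, angles in rad, forces in N, time in s.
With the tool pointing down it reaches from about 0.375 to 0.9 m from the base axis. Payload 3.1 kg.
Tool frame: the origin (TCP) lies on the centre line of the jaws, within the pads' length; the fingertips stand 14 mm ahead of it and the grasp point (between the pads) lies 5 mm behind it; y points along the fingers, z is the direction in which the jaws open and shut, and the axes are right-handed (so a half turn about y gives the same grasp; the last joint's range is limited). The gripper opens to 87 mm and grips with 3 to 60 N. Pads are 19 mm wide; open, the fingers measure 117 mm over their backs; the gripper's body (75 mm by 190 mm) begins 51 mm behind the grasp point.
Start: joints at [0.946, 0.527, 1.433, -0, 1.181, -0.178], TCP at [0.27, 0.564, 0.237] pointing down, gripper open.
Joint ranges: [-3.08, 3.08], [-0.75, 2.2], [0.22, 2.44], [-1.43, 4.57], [0, 2.65], [-2.85, 2.85]. Speed limits (rad/s): [2.79, 2.79, 3.14, 3.14, 3.14, 3.14].

INTERFACE

Orientations are given as a unit quaternion [x, y, z, w].
In Python, from rig import robot, vision gives the robot as it stands.
- The arm moves only by the shell command python3 -m crank 'ROWS' [FORCE]. ROWS is JSON, a list of rows, each a list of 7 numbers: the shift along the tool's x, y, z as a fraction of full scale, then the turn, a rotation vector about the tool's x, y, z as a fraction of full scale, then the gripper command: -1 is shut, 1 is fully open, values between are in proportion. In form: [[x, y, z, wx, wy, wz, grip], ...]. A call has 1 to 10 rows; each row is the pose to reach, as a shift and turn from the pose commanded when the call began, along the tool's axes at that moment, turning the shorter way round; what a row does not reach only later rows make up. Full scale, the value 1, is 50 cm for a shift and pi rad for a turn. A row lasts 1/8 s, in which the tool goes at most 62.5 mm and 10.7 degrees, less where a joint would pass 70% of its speed; a pose out of reach is approached as far as the arm can. A call with a number of a shift or a turn outside -1 to 1 is refused whole. A call with a gripper value outside its range is refused whole. The fingers move at their own pace and stop on an object; FORCE is the grip in N (left out, the last holds). Time passes only in rows, so rows that repeat a pose let the fingers close. It gives the time, the measured TCP pose, the force and the opening at its end, in the units of the state.
- robot.get_obs(): the state, without advancing time (a new reading comes with each control period).
- vision.camera(name): name is "side" or "top"; returns the picture (420x560x3 uint8, blue, green, red); there is no depth.
- vision.camera_info(name): a dict with "vfov" (degrees; the focal length in pixels is half the picture's height over the tangent of half this angle, whatever the lens; pixels are square), "cx", "cy" (the principal point, pixels), "world_from_camera" (4x4, takes a point from camera to world coordinates). Camera axes: x right, y up, looking along -z (the intrinsics and any distortion apply to the point x, -y, -z); pixel columns grow to the right and rows downward; lengths in m; the calibration is good to about 2 mm. A picture is of the moment at which its call begins. camera_info takes no time and is no camera call.
- robot.hand_in(): hands the job in, once; it reports no verdict.
The state is a dict: "time": time; "q": joint angles; "joint_velocities": joint speeds; "joint_torque": joint torques, N m; "position": TCP position; "tool_rot": TCP orientation; "ft_force": force on the tool from outside, world axes, zero at the start; "moment": the same for the moment, N m; "grip_width": finger opening in m.
Only numpy, scipy, OpenCV 4.12 (cv2) and the standard library are available. Lean on these libraries where they do the work, as an engineer would, in place of code of your own. Each camera call takes 0.05 s, during which the arm holds its last target.

## Working session

There is one attempt and no reset: what is moved stays moved. The work goes in short steps, Python scripts to look and compute and a shell command to move; the robot and the scene stay as the last step left them, time stands still between calls to the robot, and variables do not carry over. Pictures are saved under pics/ and viewed, and the job is handed in when it is done.

```bash
ls; mkdir -p pics; python3 - <<'E'
from rig import robot, vision
import cv2
for n in("side","top"):
    cv2.imwrite(f"pics/{n}0.png",vision.camera(n)); print(n,vision.camera_info(n))
print(robot.get_obs())
E
```

```text
pics
side {'vfov': 51.297834846991556, 'cx': 279.51454918885156, 'cy': 214.45613018460918, 'world_from_camera': array([[ 0.97111131,  0.15733005, -0.17941593,  0.41580851],
       [-0.23832236,  0.67742647, -0.69591366, -0.68655268],
       [ 0.01205297,  0.71856846,  0.69535178,  0.80989156],
       [ 0.        ,  0.        ,  0.        ,  1.        ]])}
top {'vfov': 51.611161249979794, 'cx': 284.6370828565406, 'cy': 207.92557213466515, 'world_from_camera': array([[-0.00264296,  0.99513308, -0.09850467,  0.48540116],
       [-0.99999363, -0.00239377,  0.00264786,  0.02531422],
       [ 0.00239917,  0.09851104,  0.99513307,  0.98797288],
       [ 0.        ,  0.        ,  0.        ,  1.        ]])}
{'time': 0.1, 'q': array([ 9.45520970e-01,  5.28348137e-01,  1.43376074e+00, -1.03013405e-05,
        1.18139710e+00, -1.78523705e-01]), 'joint_velocities': array([-0.00051829, -0.0018184 , -0.00432705,  0.00012561,  0.00025244,
       -0.00029396]), 'joint_torque': array([-2.89748396e-04, -4.40984881e+01, -1.77150714e+01,  6.35026046e-02,
        5.34002529e-02, -4.68361009e-05]), 'position': array([0.26964211, 0.56315052, 0.23568913]), 'tool_rot': array([ 0.69016271, -0.15690038,  0.15637736, -0.68891496]), 'ft_force': array([-0.22623208,  0.03812717,  0.23103392]), 'moment': array([ 0.02833905, -0.0040185 , -0.00706927]), 'grip_width': 0.08688475341221842}
```

View pics/side0.png

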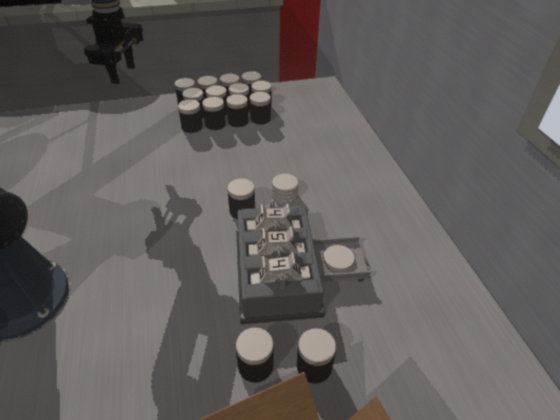

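View pics/top0.png

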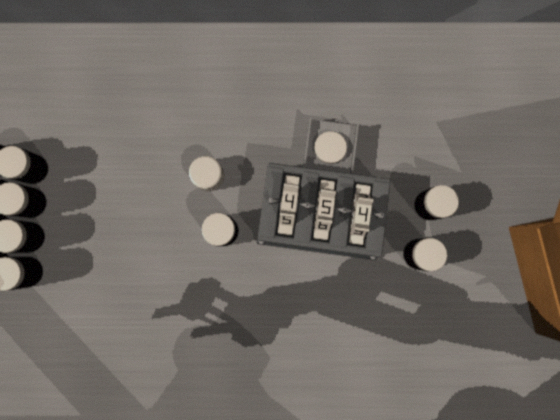

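```bash
python3 - <<'E'
import cv2,numpy as np
t=cv2.imread("pics/top0.png")[110:270,240:410]; s=cv2.imread("pics/side0.png")[165:330,220:380]
f=lambda a:cv2.convertScaleAbs(cv2.resize(a,(400,400*a.shape[0]//a.shape[1]),interpolation=cv2.INTER_CUBIC),alpha=1.5)
t,s=f(t),f(s);h=min(t.shape[0],s.shape[0])
cv2.imwrite("pics/z0.png",np.hstack([t[:h],s[:h]]))
E
```

```text
(no output)
```

View pics/z0.png

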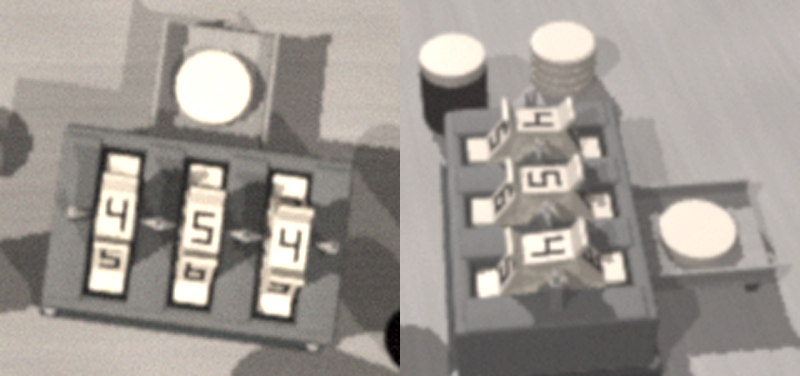

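```bash
python3 - <<'E'
import cv2,numpy as np
t=cv2.imread("pics/top0.png")
a=t[155:265,255:395]
a=cv2.convertScaleAbs(cv2.resize(a,None,fx=5.5,fy=5.4,interpolation=cv2.INTER_CUBIC),alpha=1.7)
for i in range(0,140,10): cv2.putText(a,str(255+i),(int(i*5.5),8),0,.3,(0,0,255)); cv2.line(a,(int(i*5.5),10),(int(i*5.5),14),(0,0,255))
for i in range(0,110,10): cv2.putText(a,str(155+i),(0,int(i*5.4)+4),0,.3,(0,0,255)); 
cv2.imwrite("pics/z1.png",a)
E
```

```text
(no output)
```

View pics/z1.png

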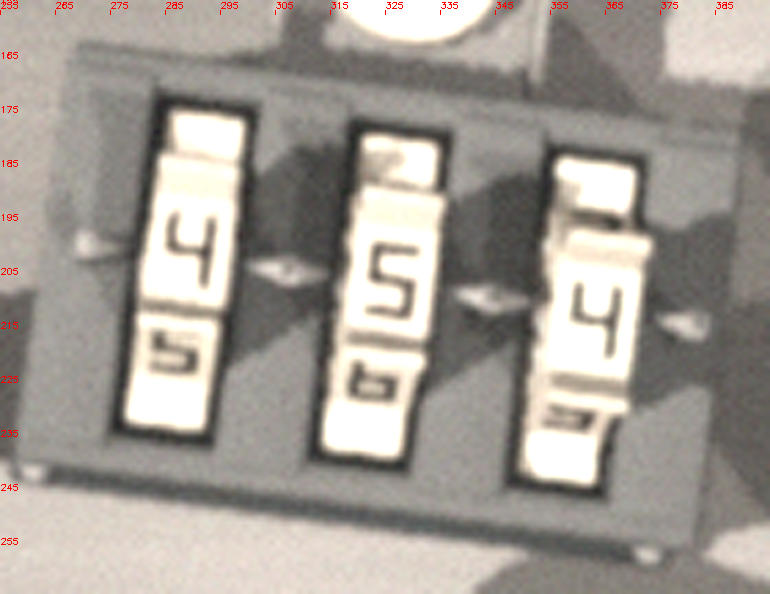

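```bash
cat > h.py <<'E'
import numpy as np
from rig import robot, vision
def proj(name,P):
    c=vision.camera_info(name); W=c["world_from_camera"]; f=210/np.tan(np.radians(c["vfov"]/2))
    p=W[:3,:3].T@(np.array(P)-W[:3,3]); return np.array([c["cx"]+f*p[0]/-p[2], c["cy"]-f*p[1]/-p[2]])
def ray(name,u,v):
    c=vision.camera_info(name); W=c["world_from_camera"]; f=210/np.tan(np.radians(c["vfov"]/2))
    d=W[:3,:3]@np.array([(u-c["cx"])/f,-(v-c["cy"])/f,-1]); return W[:3,3],d/np.linalg.norm(d)
def plane(name,u,v,z):
    o,d=ray(name,u,v); return o+d*(z-o[2])/d[2]
E
python3 - <<'E'
from h import *
np.set_printoptions(precision=4,suppress=True)
Z=lambda x,y:(255+x/5.5-.4,155+y/5.4-.4)
A=[plane("top",*Z(*p),.122) for p in [(88,244),(285,270),(492,298),(688,324)]]
B=[plane("top",*Z(*p),.088) for p in [(185,271),(381,297),(577,321)]]
for p in A:print("post",p)
for p in B:print("slot",p)
print(np.mean(A,0),np.mean(B,0))
for P in (A,B):
    d=P[0]-P[-1]; print("len",np.hypot(*d[:2]),"yaw",np.arctan2(-d[0],d[1]))
print([np.linalg.norm(A[i]-A[i+1]) for i in range(3)])
for u,v,n in [(205.5,172.5,'lids?'),(219,229.5,'jar'),(441,202,'jar'),(430,255,'jar')]: print(n,plane("top",u,v,.086),plane("top",u,v,.052))
E
```

```text
post [0.5876 0.0511 0.122 ]
post [ 0.5777 -0.0207  0.122 ]
post [ 0.5671 -0.096   0.122 ]
post [ 0.5572 -0.1672  0.122 ]
slot [0.581  0.0154 0.088 ]
slot [ 0.5708 -0.0588  0.088 ]
slot [ 0.5613 -0.1328  0.088 ]
[ 0.5724 -0.0582  0.122 ] [ 0.5711 -0.0587  0.088 ]
len 0.22047084249993337 yaw -0.13819433094397365
len 0.14951464611534154 yaw -0.13230884905733792
[np.float64(0.07250987981641673), np.float64(0.07608112706944385), np.float64(0.07188006387117798)]
lids? [0.65   0.1891 0.086 ] [0.6562 0.1953 0.052 ]
jar [0.53   0.1593 0.086 ] [0.5317 0.1643 0.052 ]
jar [ 0.5864 -0.3042  0.086 ] [ 0.5902 -0.3166  0.052 ]
jar [ 0.4762 -0.2772  0.086 ] [ 0.4759 -0.2886  0.052 ]
```

```bash
python3 - <<'E'
import cv2,numpy as np
t=cv2.imread("pics/side0.png")
a=t[195:320,230:330]
a=cv2.convertScaleAbs(cv2.resize(a,None,fx=4.7,fy=4.7,interpolation=cv2.INTER_CUBIC),alpha=1.7)
for i in range(0,100,10): cv2.putText(a,str(230+i),(int(i*4.7),8),0,.3,(0,0,255)); 
for i in range(0,125,10): cv2.putText(a,str(195+i),(0,int(i*4.7)+4),0,.3,(0,0,255)); 
cv2.imwrite("pics/z2.png",a)
E
```

```text
(no output)
```

View pics/z2.png

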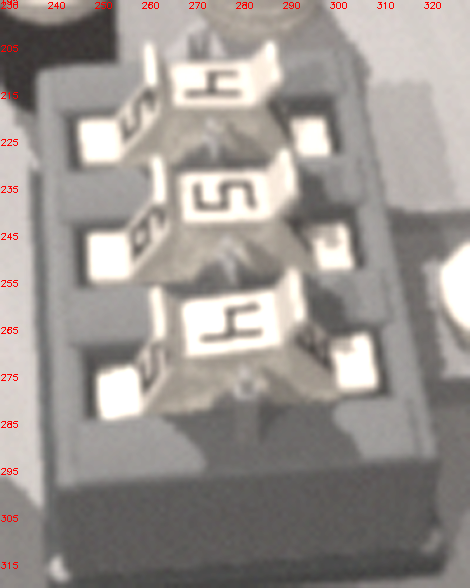

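```bash
cat >> h.py <<'E'
C=np.array([.5715,-.0585,.08]); YAW=-.135
ex=np.array([np.cos(YAW),np.sin(YAW),0]); ey=np.array([-ex[1],ex[0],0]); ez=np.array([0,0,1.])
def cyl(name,u,v,r):
    o,d=ray(name,u,v); o=o-C; a=np.array([o@ex,o[2]]); b=np.array([d@ex,d[2]])
    A=b@b;B=a@b;c=a@a-r*r; t=(-B-np.sqrt(B*B-A*c))/A; p=a+t*b
    return np.degrees(np.arctan2(p[0],p[1])), (o+t*d)@ey
E
python3 - <<'E'
from h import *
Z=lambda x,y:(255+x/5.5-.4,155+y/5.4-.4)
S=lambda x,y:(230+x/4.7-.4,195+y/4.7-.4)
for n,num,ff,nf in [("L",(190,250),(203,155),(180,310)),("M",(392,283),(402,187),(383,345)),("R",(597,320),(605,232),(590,402))]:
    print(n,"num",cyl("top",*Z(*num),.04),"far fin(33)",cyl("top",*Z(*ff),.062),"near(-33?)",cyl("top",*Z(*nf),.062))
for n,num in [("L",(213,84)),("M",(228,195)),("R",(232,323))]: print(n,"side num",cyl("side",*S(*num),.04))
for n,f in [("L",(152,45)),("L",(270,45)),("M",(157,158)),("M",(284,152)),("R",(157,290)),("R",(294,270))]: print(n,"side fin",cyl("side",*S(*f),.062))
E
```

```text
L num (np.float64(5.96924904076472), np.float64(0.07362495415010795)) far fin(33) (np.float64(38.88278755319044), np.float64(0.07355565425613106)) near(-33?) (np.float64(-19.07805265800217), np.float64(0.07424124894137148))
M num (np.float64(2.357751823138324), np.float64(-0.0011439522959844372)) far fin(33) (np.float64(35.85505207340674), np.float64(0.0004934106261296944)) near(-33?) (np.float64(-22.0252705083614), np.float64(0.0007260275558750318))
R num (np.float64(-3.118876097248391), np.float64(-0.07699515454058217)) far fin(33) (np.float64(27.611834032605124), np.float64(-0.07358487075693651)) near(-33?) (np.float64(-32.90523050026795), np.float64(-0.0758697273912829))
L side num (np.float64(5.72945369905734), np.float64(0.07247873821456291))
M side num (np.float64(5.213675963722409), np.float64(-0.0014948119444314488))
R side num (np.float64(-3.53882996251028), np.float64(-0.07711573491858323))
L side fin (np.float64(-23.240853599098028), np.float64(0.08444186929778079))
L side fin (np.float64(32.03002765209728), np.float64(0.08390994153176112))
M side fin (np.float64(-26.76462004629367), np.float64(0.010121923719875262))
M side fin (np.float64(29.515128477819857), np.float64(0.009837061135604591))
R side fin (np.float64(-33.17740629044943), np.float64(-0.06559274030585112))
R side fin (np.float64(24.529799918575964), np.float64(-0.0637848711077563))
```

```bash
cat >> h.py <<'E'
from scipy.spatial.transform import Rotation as R
def cur():
    o=robot.get_obs(); return np.array(o["position"]),R.from_quat(o["tool_rot"])
def tocoder(p): return np.array([(p-C)@ex,(p-C)@ey,p[2]])*1000
def need(s,y,ztip):
    """shift (fraction) & turn to put fingertip at coder s,y (mm), world tip z mm, tool z along +-ex, y down"""
    p,r=cur(); P=C*[1,1,0]+ex*s/1e3+ey*y/1e3+np.array([0,0,(ztip+14)/1e3])
    best=None
    for sg in (1,-1):
        z=sg*ex; yv=-ez; x=np.cross(yv,z); Rt=R.from_matrix(np.c_[x,yv,z]); rv=(r.inv()*Rt).as_rotvec()
        if best is None or np.linalg.norm(rv)<np.linalg.norm(best[0]): best=(rv,sg)
    return np.round(r.inv().apply(P-p)/.5,4),np.round(best[0]/np.pi,4),best[1]
def rep():
    o=robot.get_obs();p,r=cur(); print("t",o["time"],"coder tip mm",tocoder(p-[0,0,.014]).round(1),"f",np.array(o["ft_force"]).round(2),"w",round(o["grip_width"],4)); print("R cols",r.as_matrix().round(3).tolist()); print("q",o["q"].round(2))
E
python3 - <<'E'
from h import *
rep(); print(need(58,75,170))
E
```

```text
t 0.1 coder tip mm [-382.8  575.4  221.7] f [-0.23  0.04  0.23] w 0.0869
R cols [[0.902, -0.001, 0.432], [-0.432, -0.002, 0.902], [-0.0, -1.0, -0.002]]
q [ 0.95  0.53  1.43 -0.    1.18 -0.18]
(array([ 1.146 ,  0.1043, -0.6819]), array([6.000e-04, 4.008e-01, 3.000e-04]), 1)
```

```bash
python3 -m crank '[[0.8,0,-0.48,0,0.2,0,-1],[0.8,0,-0.48,0,0.4,0,-1],[0.8,0,-0.48,0,0.4,0,-1],[0.8,0,-0.48,0,0.4,0,-1],[0.8,0,-0.48,0,0.4,0,-1],[0.8,0,-0.48,0,0.4,0,-1],[0.8,0,-0.48,0,0.4,0,-1],[0.8,0,-0.48,0,0.4,0,-1],[0.8,0,-0.48,0,0.4,0,-1],[0.8,0,-0.48,0,0.4,0,-1]]' 10; python3 - <<'E'
from h import *
rep(); print(need(58,75,170))
E
```

```text
time: 1.35
position: [0.5261, 0.1748, 0.2361]
tool_rot: [-0.466, 0.533, -0.532, 0.465]
ft_force: [0.0, 0.2, 1.5]
grip_width: 0.0015
t 1.35 coder tip mm [-76.4 225.1 222.1] f [0.01 0.2  1.5 ] w 0.0015
R cols [[-0.132, -0.002, 0.991], [-0.991, 0.0, -0.132], [-0.0, -1.0, -0.002]]
q [0.12 0.43 1.61 0.   1.1  0.25]
(array([0.3008, 0.1037, 0.2683]), array([ 0.0006,  0.0008, -0.    ]), 1)
```

```bash
python3 -m crank '[[0.3,0,0.268,0,0,0,-1],[0.3,0,0.268,0,0,0,-1],[0.3,0,0.268,0,0,0,-1],[0.3,0,0.268,0,0,0,-1],[0.3,0.08,0.268,0,0,0,-1],[0.3,0.08,0.268,0,0,0,-1],[0.3,0.08,0.268,0,0,0,-1]]'; python3 - <<'E'
from h import *
import cv2
rep(); print(need(58,75,170))
T=vision.camera("top");S=vision.camera("side")
cv2.imwrite("pics/t1.png",T);cv2.imwrite("pics/s1.png",S)
f=lambda a:cv2.convertScaleAbs(cv2.resize(a,(400,400),interpolation=cv2.INTER_CUBIC),alpha=1.6)
cv2.imwrite("pics/v1.png",np.hstack([f(T[130:270,250:390]),f(S[160:310,210:360])]))
E
```

```text
time: 2.22
position: [0.6398, 0.0096, 0.1973]
tool_rot: [-0.466, 0.532, -0.531, 0.466]
ft_force: [0.2, 0.0, -0.1]
grip_width: 0.0006
t 2.225 coder tip mm [ 58.5  76.7 183.3] f [ 0.19  0.02 -0.12] w 0.0006
R cols [[-0.13, -0.0, 0.991], [-0.991, 0.0, -0.13], [-0.0, -1.0, -0.0]]
q [-0.16  0.59  1.43  0.    1.12 -0.03]
(array([ 0.0034,  0.0265, -0.0009]), array([ 0.    ,  0.0014, -0.0001]), 1)
```

View pics/v1.png

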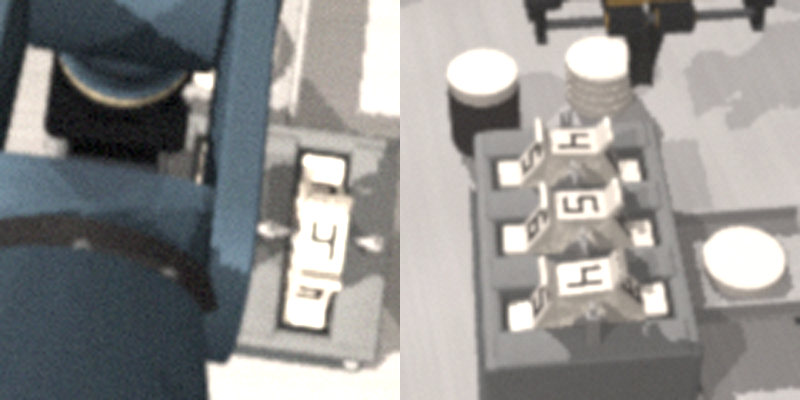

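```bash
python3 -m crank '[[0.003,0.06,0,0,0,0,-1],[0.003,0.12,0,0,0,0,-1],[0.003,0.126,0,0,0,0,-1],[0.003,0.126,0,0,0,0,-1]]'; python3 - <<'E'
from h import *
rep()
E
```

```text
time: 2.82
position: [0.6407, 0.0066, 0.1349]
tool_rot: [0.465, -0.531, 0.533, -0.466]
ft_force: [0.9, -0.1, -0.0]
grip_width: 0.0005
t 2.825 coder tip mm [ 59.8  73.8 120.9] f [ 0.86 -0.05 -0.01] w 0.0005
R cols [[-0.132, 0.002, 0.991], [-0.991, -0.0, -0.132], [0.0, -1.0, 0.002]]
q [-0.16  0.67  1.48  0.    0.99 -0.03]
```

```bash
python3 -m crank '[[0,0,-0.02,0,0,0,-1],[0,-0.004,-0.036,0,0,0,-1],[0,-0.012,-0.052,0,0,0,-1],[0,-0.016,-0.068,0,0,0,-1],[0,-0.018,-0.084,0,0,0,-1],[0,-0.018,-0.1,0,0,0,-1],[0,-0.018,-0.1,0,0,0,-1]]'; python3 - <<'E'
from h import *
import cv2
rep()
S=vision.camera("side")
cv2.imwrite("pics/s2.png",S)
f=lambda a:cv2.convertScaleAbs(cv2.resize(a,(600,600),interpolation=cv2.INTER_CUBIC),alpha=1.6)
cv2.imwrite("pics/v2.png",f(S[160:310,210:360]))
E
```

```text
time: 3.7
position: [0.588, 0.0135, 0.1419]
tool_rot: [-0.467, 0.533, -0.531, 0.465]
ft_force: [-0.4, -0.5, 0.2]
grip_width: 0.0003
t 3.7 coder tip mm [  6.7  73.5 127.9] f [-0.42 -0.47  0.21] w 0.0003
R cols [[-0.132, -0.004, 0.991], [-0.991, 0.001, -0.132], [-0.0, -1.0, -0.004]]
q [-0.17  0.6   1.61 -0.    0.93 -0.03]
```

View pics/v2.png

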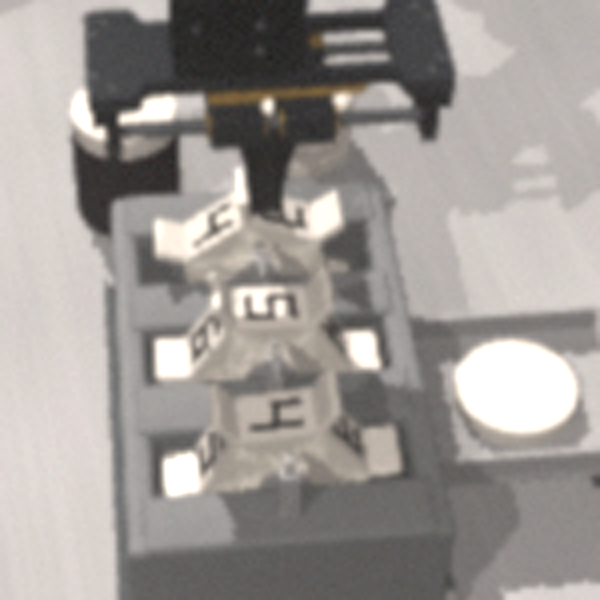

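```bash
python3 -m crank '[[0,0,-0.014,0,0,0,-1],[0,0,-0.028,0,0,0,-1],[0,0,-0.028,0,0,0,-1]]'; python3 - <<'E'
from h import *
import cv2
rep()
S=vision.camera("side")
cv2.imwrite("pics/s3.png",S)
f=lambda a:cv2.convertScaleAbs(cv2.resize(a,(800,600),interpolation=cv2.INTER_CUBIC),alpha=1.6)
cv2.imwrite("pics/v3.png",f(S[195:270,230:330]))
E
```

```text
time: 4.12
position: [0.5751, 0.0152, 0.1423]
tool_rot: [-0.466, 0.533, -0.531, 0.465]
ft_force: [0.3, 0.2, 0.0]
grip_width: 0.0005
t 4.125 coder tip mm [ -6.4  73.5 128.3] f [0.29 0.24 0.02] w 0.0005
R cols [[-0.132, -0.002, 0.991], [-0.991, 0.0, -0.132], [-0.0, -1.0, -0.002]]
q [-0.17  0.59  1.64 -0.    0.91 -0.04]
```

View pics/v3.png

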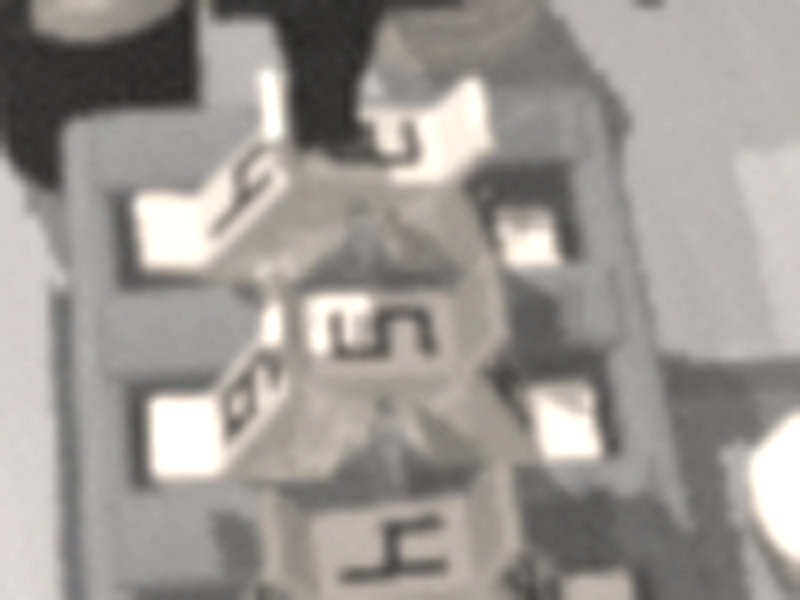

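```bash
python3 -m crank '[[0,0,-0.008,0,0,0,-1],[0,0,-0.008,0,0,0,-1],[0,0,-0.008,0,0,0,-1],[0,0,0.004,0,0,0,-1],[0,-0.08,0.004,0,0,0,-1],[0,-0.16,0.02,0,0,0,-1],[0,-0.16,0.04,0,0,0,-1]]'; python3 - <<'E'
from h import *
import cv2
rep()
S=vision.camera("side")
cv2.imwrite("pics/s4.png",S)
f=lambda a:cv2.convertScaleAbs(cv2.resize(a,(800,600),interpolation=cv2.INTER_CUBIC),alpha=1.6)
cv2.imwrite("pics/v4.png",f(S[195:270,230:330]))
E
```

```text
time: 5.05
position: [0.5983, 0.0121, 0.2259]
tool_rot: [0.464, -0.53, 0.534, -0.467]
ft_force: [0.6, 0.5, -0.8]
grip_width: 0.0004
t 5.05 coder tip mm [ 17.   73.5 211.9] f [ 0.57  0.47 -0.78] w 0.0004
R cols [[-0.132, 0.006, 0.991], [-0.991, -0.001, -0.132], [0.0, -1.0, 0.006]]
q [-0.17  0.5   1.52 -0.    1.12 -0.03]
```

View pics/v4.png

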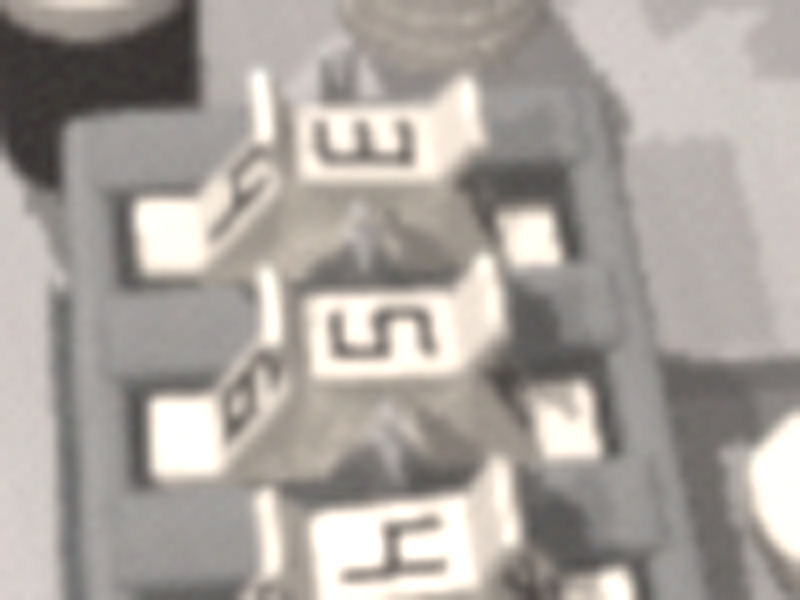

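```bash
python3 -m crank '[[0.1,0,0.07,0,0,0,-1],[0.2,0,0.07,0,0,0,-1],[0.297,0,0.07,0,0,0,-1],[0.297,0,0.07,0,0,0,-1],[0.297,0,0.07,0,0,0,-1]]'; python3 - <<'E'
from h import *
import cv2
rep(); print(need(50,-75,121))
T=vision.camera("top");S=vision.camera("side")
cv2.imwrite("pics/t5.png",T);cv2.imwrite("pics/s5.png",S)
f=lambda a:cv2.convertScaleAbs(cv2.resize(a,(400,400),interpolation=cv2.INTER_CUBIC),alpha=1.6)
cv2.imwrite("pics/v5.png",np.hstack([f(T[150:260,255:365]),f(S[160:310,210:360])]))
E
```

```text
time: 5.72
position: [0.6102, -0.139, 0.2209]
tool_rot: [-0.466, 0.534, -0.531, 0.465]
ft_force: [0.9, 0.2, -0.0]
grip_width: 0.0008
t 5.725 coder tip mm [ 49.2 -74.5 206.9] f [ 0.85  0.16 -0.04] w 0.0008
R cols [[-0.133, -0.003, 0.991], [-0.991, 0.002, -0.133], [-0.002, -1.0, -0.004]]
q [-0.4   0.55  1.44  0.    1.15 -0.27]
(array([0.0012, 0.1719, 0.0023]), array([ 0.0012,  0.0005, -0.0005]), 1)
```

View pics/v5.png

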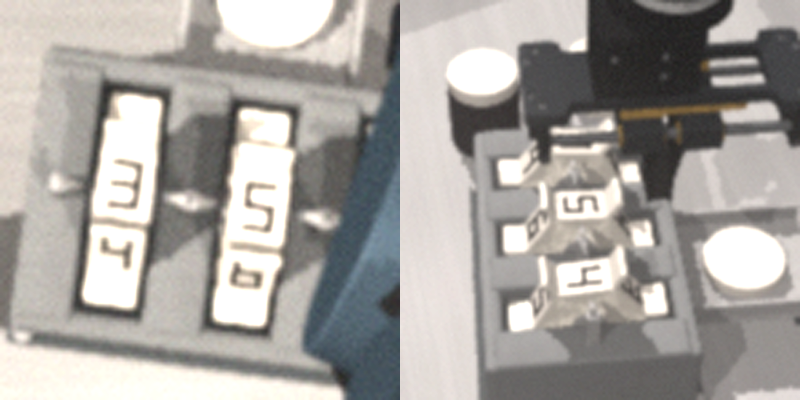

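```bash
python3 -m crank '[[0,0.08,0,0,0,0,-1],[0,0.15,0,0,0,0,-1],[0,0.172,0,0,0,0,-1],[0,0.172,0,0,0,0,-1]]'; python3 - <<'E'
from h import *
rep()
E
python3 -m crank '[[0,-0.004,-0.016,0,0,0,-1],[0,-0.012,-0.032,0,0,0,-1],[0,-0.016,-0.048,0,0,0,-1],[0,-0.016,-0.064,0,0,0,-1],[0,-0.016,-0.08,0,0,0,-1],[0,-0.016,-0.096,0,0,0,-1],[0,-0.016,-0.112,0,0,0,-1],[0,-0.016,-0.12,0,0,0,-1],[0,-0.016,-0.12,0,0,0,-1]]'; python3 - <<'E'
from h import *
import cv2
rep()
S=vision.camera("side")
cv2.imwrite("pics/s6.png",S)
f=lambda a:cv2.convertScaleAbs(cv2.resize(a,(600,600),interpolation=cv2.INTER_CUBIC),alpha=1.6)
cv2.imwrite("pics/v6.png",f(S[190:310,220:340]))
E
```

```text
time: 6.32
position: [0.6112, -0.1386, 0.1362]
tool_rot: [-0.466, 0.532, -0.531, 0.466]
ft_force: [-0.4, 0.4, 0.6]
grip_width: 0.0003
t 6.325 coder tip mm [ 50.1 -74.  122.2] f [-0.36  0.42  0.56] w 0.0003
R cols [[-0.131, -0.001, 0.991], [-0.991, 0.001, -0.131], [-0.0, -1.0, -0.001]]
q [-0.4   0.65  1.51  0.    0.98 -0.27]
time: 7.45
position: [0.5505, -0.1312, 0.1441]
tool_rot: [-0.466, 0.533, -0.531, 0.465]
ft_force: [0.8, -0.7, -0.8]
grip_width: 0.0003
t 7.45 coder tip mm [-11.  -74.9 130.1] f [ 0.81 -0.73 -0.77] w 0.0003
R cols [[-0.132, -0.003, 0.991], [-0.991, 0.001, -0.132], [-0.001, -1.0, -0.003]]
q [-0.43  0.57  1.67 -0.    0.91 -0.3 ]
```

View pics/v6.png

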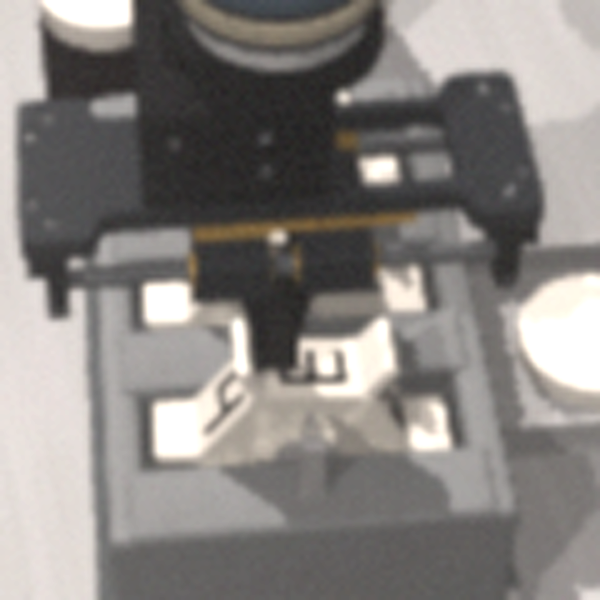

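```bash
python3 -m crank '[[0,0,0.012,0,0,0,-1],[0,-0.06,0.016,0,0,0,-1],[0,-0.08,0.07,0,0,0,-1],[0,-0.08,0.134,0,0,0,-1],[0,-0.08,0.134,0,0,0,-1],[0,-0.02,0.134,0,0,0,-1],[0,0.018,0.134,0,0,0,-1],[0,0.018,0.134,0,0,0,-1]]'; python3 - <<'E'
from h import *
rep()
E
python3 -m crank '[[0,0,-0.012,0,0,0,-1],[0,-0.006,-0.028,0,0,0,-1],[0,-0.012,-0.044,0,0,0,-1],[0,-0.016,-0.06,0,0,0,-1],[0,-0.016,-0.076,0,0,0,-1],[0,-0.016,-0.092,0,0,0,-1],[0,-0.016,-0.108,0,0,0,-1],[0,-0.016,-0.122,0,0,0,-1],[0,-0.016,-0.122,0,0,0,-1]]'; python3 - <<'E'
from h import *
import cv2
rep()
S=vision.camera("side")
cv2.imwrite("pics/s7.png",S)
f=lambda a:cv2.convertScaleAbs(cv2.resize(a,(600,600),interpolation=cv2.INTER_CUBIC),alpha=1.6)
cv2.imwrite("pics/v7.png",f(S[190:310,220:340]))
E
```

```text
time: 8.5
position: [0.6156, -0.1395, 0.1334]
tool_rot: [-0.467, 0.534, -0.53, 0.465]
ft_force: [0.0, -0.2, -0.1]
grip_width: 0.0001
t 8.5 coder tip mm [ 54.5 -74.3 119.4] f [ 0.02 -0.15 -0.15] w 0.0001
R cols [[-0.132, -0.006, 0.991], [-0.991, 0.003, -0.132], [-0.002, -1.0, -0.007]]
q [-0.4   0.66  1.5  -0.    0.99 -0.27]
time: 9.62
position: [0.5558, -0.1318, 0.1429]
tool_rot: [-0.467, 0.533, -0.531, 0.465]
ft_force: [0.1, 0.1, 0.4]
grip_width: 0.0004
t 9.625 coder tip mm [ -5.7 -74.8 128.9] f [0.15 0.1  0.37] w 0.0004
R cols [[-0.132, -0.004, 0.991], [-0.991, 0.001, -0.132], [-0.001, -1.0, -0.004]]
q [-0.43  0.58  1.65 -0.    0.91 -0.3 ]
```

View pics/v7.png

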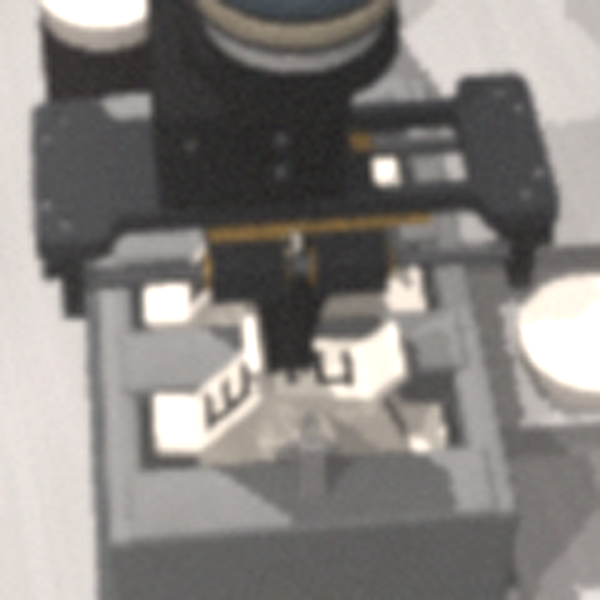

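```bash
python3 -m crank '[[0,0,-0.009,0,0,0,-1],[0,0,-0.009,0,0,0,-1],[0,0,-0.009,0,0,0,-1],[0,0,0.004,0,0,0,-1],[0,-0.08,0.004,0,0,0,-1],[0,-0.2,0.004,0,0,0,-1],[0,-0.2,0,0,0,0,-1]]';  python3 -m crank '[[-0.1,0,0,0,0,0,-1],[-0.9,0,-0.25,0,0,0,-1],[-0.9,0,-0.25,0,0,0,-1],[-0.9,0,-0.25,0,0,0,-1],[-0.9,0,-0.25,0,0,0,-1],[-0.9,0,-0.25,0,0,0,-1],[-0.9,0,-0.25,0,0,0,-1],[-0.9,0,-0.25,0,0,0,-1],[-0.9,0,-0.25,0,0,0,-1],[-0.9,0,-0.25,0,0,0,-1]]'; python3 - <<'E'
from h import *
import cv2
rep()
T=vision.camera("top");S=vision.camera("side")
cv2.imwrite("pics/t8.png",T);cv2.imwrite("pics/s8.png",S)
cv2.imwrite("pics/v8.png",np.hstack([T[:,:400],S[:,:400]]))
a=cv2.convertScaleAbs(cv2.resize(T[155:265,255:395],None,fx=5.5,fy=5.4,interpolation=cv2.INTER_CUBIC),alpha=1.7)
b=cv2.convertScaleAbs(cv2.resize(S[195:320,230:330],None,fx=4.7,fy=4.7,interpolation=cv2.INTER_CUBIC),alpha=1.7)
cv2.imwrite("pics/z8t.png",a);cv2.imwrite("pics/z8s.png",b)
E
```

```text
time: 10.55
position: [0.5609, -0.1336, 0.2485]
tool_rot: [0.464, -0.528, 0.535, -0.467]
ft_force: [0.8, -0.5, -0.6]
grip_width: 0.0005
time: 11.8
position: [0.4927, 0.3296, 0.2425]
tool_rot: [-0.467, 0.532, -0.532, 0.465]
ft_force: [0.5, 0.0, 1.2]
grip_width: 0.0004
t 11.8 coder tip mm [-130.3  374.   228.5] f [0.51 0.04 1.16] w 0.0004
R cols [[-0.132, -0.002, 0.991], [-0.991, -0.002, -0.132], [0.002, -1.0, -0.002]]
q [ 0.4   0.48  1.51 -0.    1.16  0.53]
```

View pics/z8t.png

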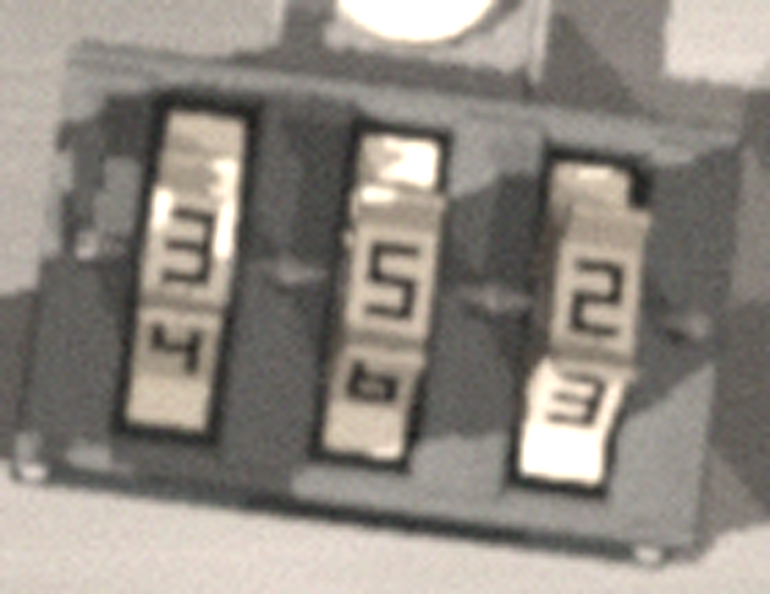

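View pics/z8s.png

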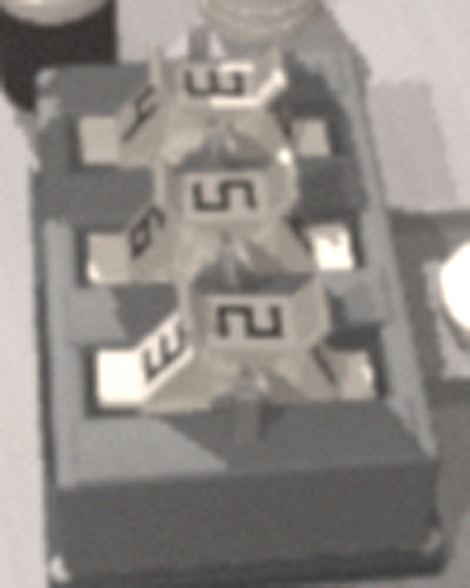

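```bash
python3 -m crank '[[-0.3,0,-0.3,0,0,0,-1],[-0.3,0,-0.5,0,0,0,-1],[-0.3,0,-0.5,0,0,0,-1],[-0.3,0,-0.5,0,0,0,-1],[-0.3,0,-0.5,0,0,0,-1],[-0.3,0,-0.5,0,0,0,-1],[-0.3,0,-0.5,0,0,0,-1]]'; python3 - <<'E'
from h import *
import cv2
rep()
T=np.mean([vision.camera("top").astype(float) for _ in range(4)],0).astype(np.uint8);S=np.mean([vision.camera("side").astype(float) for _ in range(4)],0).astype(np.uint8)
cv2.imwrite("pics/t9.png",T);cv2.imwrite("pics/s9.png",S)
a=cv2.convertScaleAbs(cv2.resize(T[155:265,255:395],None,fx=5.5,fy=5.4,interpolation=cv2.INTER_CUBIC),alpha=1.5)
b=cv2.convertScaleAbs(cv2.resize(S[195:320,230:330],None,fx=4.7,fy=4.7,interpolation=cv2.INTER_CUBIC),alpha=1.5)
cv2.imwrite("pics/z9t.png",a);cv2.imwrite("pics/z9s.png",b)
E
```

```text
time: 12.78
position: [0.2665, 0.5111, 0.2436]
tool_rot: [0.465, -0.532, 0.533, -0.465]
ft_force: [0.5, 0.1, 0.4]
grip_width: 0.0008
t 12.775 coder tip mm [-378.9  523.4  229.6] f [0.53 0.15 0.37] w 0.0008
R cols [[-0.133, 0.0, 0.991], [-0.991, -0.001, -0.133], [0.0, -1.0, 0.001]]
q [ 0.9   0.45  1.55 -0.    1.14  1.03]
```

View pics/z9t.png

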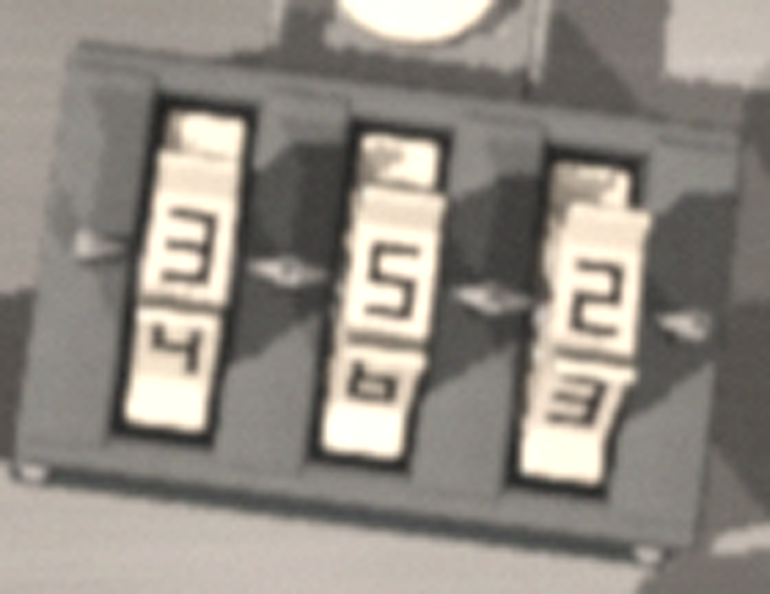

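View pics/z9s.png

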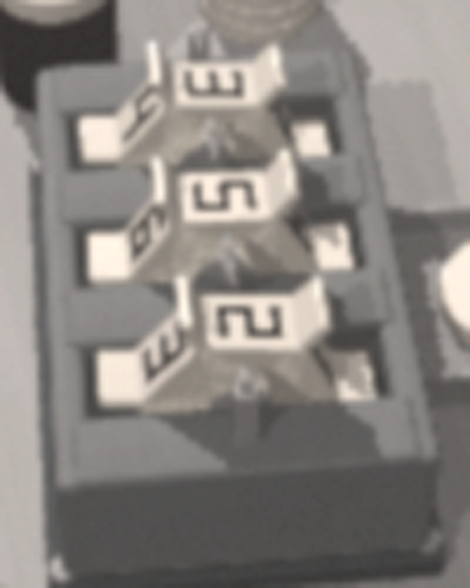

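```bash
python3 - <<'E'
from h import *
Z=lambda x,y:(255+x/5.5-.4,155+y/5.4-.4)
S=lambda x,y:(230+x/4.7-.4,195+y/4.7-.4)
for n,num,ff,nf in [("L",(188,245),(200,150),(182,303)),("M",(391,281),(402,187),(383,342)),("R",(597,298),(608,207),(592,358))]:
    print(n,*[cyl("top",*Z(*q),r)[0].round(1) for q,r in ((num,.04),(ff,.062),(nf,.062))])
for n,num,a,b in [("L",(213,83),(152,43),(275,50)),("M",(228,195),(158,158),(289,152)),("R",(249,322),(184,280),(320,285))]: print(n,"side",*[cyl("side",*S(*q),r)[0].round(1) for q,r in ((num,.04),(a,.062),(b,.062))])
E
```

```text
L 8.6 41.3 -16.6
M 3.4 35.9 -21.0
R 8.7 39.1 -17.1
L side 5.8 -23.1 34.5
M side 5.2 -26.3 32.2
R side 7.1 -21.0 36.4
```

```bash
python3 -m crank '[[0.1,0,0.3,0,0,0,-1],[0.895,0,0.76,0,0,0,-1],[0.895,0,0.76,0,0,0,-1],[0.895,0,0.76,0,0,0,-1],[0.895,0,0.76,0,0,0,-1],[0.895,0,0.76,0,0,0,-1],[0.895,0,0.76,0,0,0,-1],[0.895,0,0.76,0,0,0,-1],[0.895,0,0.76,0,0,0,-1],[0.895,0,0.76,0,0,0,-1]]'; python3 - <<'E'
from h import *
rep(); print(need(0,75,150))
E
```

```text
time: 14.42
position: [0.5846, 0.0147, 0.2436]
tool_rot: [0.465, -0.532, 0.533, -0.465]
ft_force: [0.6, -0.5, 0.6]
grip_width: 0.0004
t 14.425 coder tip mm [  3.1  74.3 229.6] f [ 0.56 -0.48  0.58] w 0.0004
R cols [[-0.135, 0.001, 0.991], [-0.991, -0.001, -0.135], [0.0, -1.0, 0.002]]
q [-0.17  0.46  1.53 -0.    1.15 -0.03]
(array([-0.0015,  0.1592, -0.0064]), array([-0.0005, -0.0002,  0.0001]), 1)
```

```bash
python3 -m crank '[[0,0.08,-0.006,0,0,0,-1],[0,0.159,-0.006,0,0,0,-1],[0,0.201,-0.006,0,0,0,-1],[0,0.201,-0.006,0,0,0,-1]]'; python3 - <<'E'
from h import *
import cv2
rep(); print(need(-14.5,75,128))
S=vision.camera("side")
cv2.imwrite("pics/v10.png",cv2.convertScaleAbs(cv2.resize(S[195:270,230:330],(800,600),interpolation=cv2.INTER_CUBIC),alpha=1.6))
E
```

```text
time: 14.92
position: [0.5786, 0.0184, 0.1413]
tool_rot: [-0.467, 0.533, -0.531, 0.465]
ft_force: [0.2, -0.7, -0.2]
grip_width: 0.0005
t 14.925 coder tip mm [ -3.3  77.2 127.3] f [ 0.18 -0.65 -0.22] w 0.0005
R cols [[-0.133, -0.004, 0.991], [-0.991, 0.001, -0.133], [-0.0, -1.0, -0.004]]
q [-0.16  0.59  1.63  0.    0.92 -0.03]
(array([ 0.0044, -0.0013, -0.0224]), array([ 0.0014,  0.0006, -0.    ]), 1)
```

View pics/v10.png

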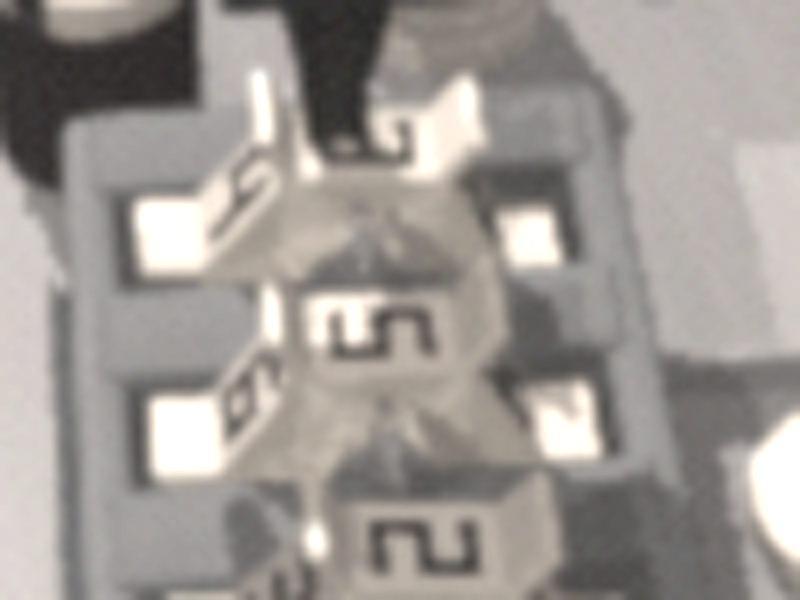

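```bash
python3 -m crank '[[0,0,-0.012,0,0,0,-1],[0,0,-0.022,0,0,0,-1],[0,0,-0.022,0,0,0,-1],[0,0,-0.022,0,0,0,-1],[0,0,-0.022,0,0,0,-1]]'; python3 - <<'E'
from h import *
rep()
E
python3 -m crank '[[0,0,0.015,0,0,0,-1],[0,0,0.02,0,0,0,-1],[0,-0.08,0.02,0,0,0,-1],[0,-0.16,0.02,0,0,0,-1],[0.15,-0.16,0.02,0,0,0,-1],[0.296,-0.16,0.02,0,0,0,-1],[0.296,-0.16,0.02,0,0,0,-1],[0.296,-0.16,0.02,0,0,0,-1]]'; python3 - <<'E'
from h import *
rep();print(need(0,-75,128))
E
```

```text
time: 15.6
position: [0.5696, 0.0199, 0.1436]
tool_rot: [0.465, -0.532, 0.532, -0.466]
ft_force: [0.6, -0.5, 1.6]
grip_width: 0.0003
t 15.6 coder tip mm [-12.4  77.4 129.6] f [ 0.63 -0.55  1.64] w 0.0003
R cols [[-0.132, 0.002, 0.991], [-0.991, -0.0, -0.132], [0.0, -1.0, 0.002]]
q [-0.16  0.58  1.66  0.    0.9  -0.03]
time: 16.6
position: [0.5589, -0.1297, 0.2226]
tool_rot: [-0.465, 0.533, -0.532, 0.465]
ft_force: [-0.4, -0.2, 0.1]
grip_width: 0.0007
t 16.6 coder tip mm [ -2.9 -72.2 208.6] f [-0.41 -0.22  0.12] w 0.0007
R cols [[-0.136, -0.001, 0.991], [-0.991, 0.001, -0.136], [-0.0, -1.0, -0.001]]
q [-0.42  0.48  1.58  0.    1.09 -0.29]
(array([0.0056, 0.1611, 0.006 ]), array([ 0.0004, -0.0003, -0.0001]), 1)
```

```bash
python3 -m crank '[[0.005,0.08,0.006,0,0,0,-1],[0.005,0.14,0.006,0,0,0,-1],[0.005,0.161,0.006,0,0,0,-1],[0.005,0.161,0.006,0,0,0,-1],[0.005,0.161,-0.01,0,0,0,-1],[0.005,0.161,-0.024,0,0,0,-1],[0.005,0.161,-0.024,0,0,0,-1],[0.005,0.161,-0.024,0,0,0,-1]]'; python3 - <<'E'
from h import *
import cv2
rep()
S=vision.camera("side")
cv2.imwrite("pics/v11.png",cv2.convertScaleAbs(cv2.resize(S[195:315,230:330],None,fx=4.7,fy=4.7,interpolation=cv2.INTER_CUBIC),alpha=1.6))
E
```

```text
time: 17.6
position: [0.5475, -0.1292, 0.1434]
tool_rot: [0.465, -0.532, 0.533, -0.466]
ft_force: [1.5, 0.2, 3.2]
grip_width: 0.0008
t 17.6 coder tip mm [-14.3 -73.3 129.4] f [1.46 0.17 3.18] w 0.0008
R cols [[-0.132, 0.001, 0.991], [-0.991, -0.001, -0.132], [0.0, -1.0, 0.001]]
q [-0.43  0.57  1.68 -0.    0.89 -0.3 ]
```

View pics/v11.png

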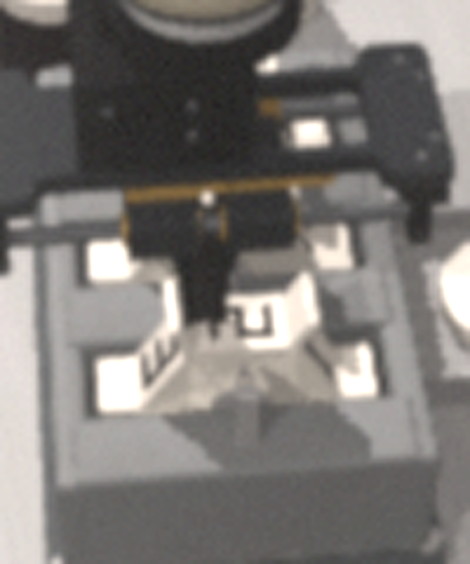

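```bash
python3 -m crank '[[0,0,0.012,0,0,0,-1],[0,0,0.018,0,0,0,-1],[0,-0.08,0.018,0,0,0,-1],[0,-0.19,0.018,0,0,0,-1],[0,-0.19,0.018,0,0,0,-1]]';  python3 -m crank '[[-0.3,0,0,0,0,0,-1],[-1,0,-0.4,0,0,0,-1],[-1,0,-0.7,0,0,0,-1],[-1,0,-0.7,0,0,0,-1],[-1,0,-0.7,0,0,0,-1],[-1,0,-0.7,0,0,0,-1],[-1,0,-0.7,0,0,0,-1],[-1,0,-0.7,0,0,0,-1],[-1,0,-0.7,0,0,0,-1],[-1,0,-0.7,0,0,0,-1]]';python3 -m crank '[[-0.2,0,-0.1,0,0,0,-1],[-0.2,0,-0.1,0,0,0,-1],[-0.2,0,-0.1,0,0,0,-1],[-0.2,0,-0.1,0,0,0,-1]]'; python3 - <<'E'
from h import *
import cv2
rep()
T=np.mean([vision.camera("top").astype(float) for _ in range(4)],0).astype(np.uint8);S=np.mean([vision.camera("side").astype(float) for _ in range(4)],0).astype(np.uint8)
cv2.imwrite("pics/t12.png",T);cv2.imwrite("pics/s12.png",S)
a=cv2.convertScaleAbs(cv2.resize(T[155:265,255:395],None,fx=5.5,fy=5.4,interpolation=cv2.INTER_CUBIC),alpha=1.5)
b=cv2.convertScaleAbs(cv2.resize(S[195:320,230:330],None,fx=4.7,fy=4.7,interpolation=cv2.INTER_CUBIC),alpha=1.5)
cv2.imwrite("pics/z12t.png",a);cv2.imwrite("pics/z12s.png",b)
E
```

```text
time: 18.27
position: [0.5589, -0.1313, 0.2418]
tool_rot: [0.464, -0.529, 0.535, -0.467]
ft_force: [-1.0, -0.1, 0.2]
grip_width: 0.0005
time: 19.52
position: [0.2734, 0.4129, 0.2365]
tool_rot: [0.467, -0.532, 0.532, -0.465]
ft_force: [0.9, 0.5, -0.0]
grip_width: 0.0002
time: 20.02
position: [0.2383, 0.5163, 0.2362]
tool_rot: [0.467, -0.531, 0.532, -0.465]
ft_force: [-0.1, -0.0, -0.0]
grip_width: 0.0004
t 20.025 coder tip mm [-407.6  524.7  222.2] f [-0.15 -0.03 -0.  ] w 0.0004
R cols [[-0.132, -0.002, 0.991], [-0.991, -0.003, -0.132], [0.004, -1.0, -0.001]]
q [ 0.94  0.45  1.57 -0.    1.12  1.07]
```

View pics/z12t.png

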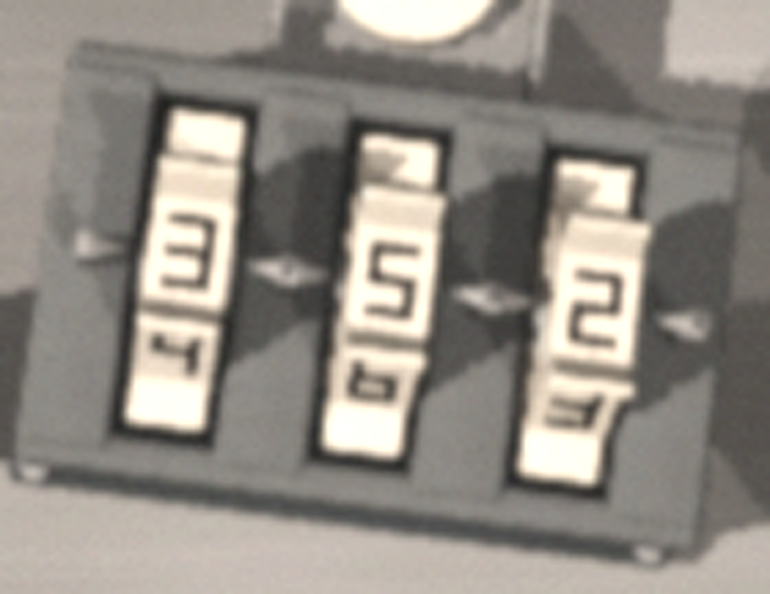

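View pics/z12s.png

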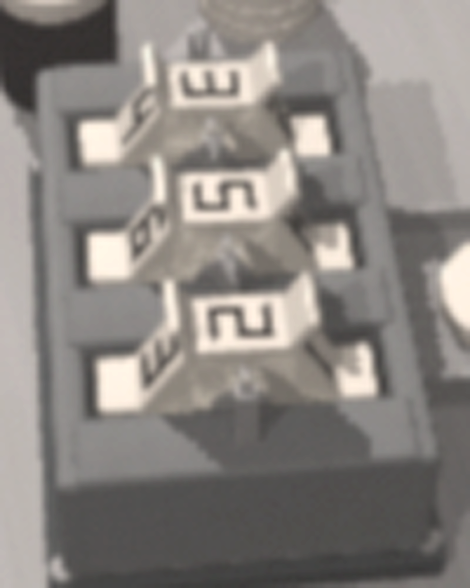

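```bash
python3 - <<'E'
from h import *
import cv2
def glyph(img,name,x,y,h=9,hh=11):
    k=6; g=cv2.cvtColor(img,cv2.COLOR_BGR2GRAY)[y-hh:y+hh+1,x-h:x+h+1]
    g=cv2.resize(g,None,fx=k,fy=k,interpolation=cv2.INTER_CUBIC)
    _,m=cv2.threshold(g,105,255,cv2.THRESH_BINARY_INV)
    cs,_=cv2.findContours(m,cv2.RETR_EXTERNAL,cv2.CHAIN_APPROX_NONE)
    c=[c for c in cs if cv2.contourArea(c)>150]
    c=min(c,key=lambda c:np.hypot(*(np.array(cv2.minAreaRect(c)[0])-[h*k,hh*k])))
    b=cv2.minAreaRect(c); u=x-h+(b[0][0]+.5)/k-.5; v=y-hh+(b[0][1]+.5)/k-.5
    a,yc=cyl(name,u,v,.04); return round(u,1),round(v,1),np.round(np.array(b[1])/k,1),round(a,1),round(yc*1000,1)
T=cv2.imread("pics/t12.png");S=cv2.imread("pics/s12.png")
Z=lambda x,y:(round(255+x/5.5-.4),round(155+y/5.4-.4))
Q=lambda x,y:(round(230+x/4.7-.4),round(195+y/4.7-.4))
for n,p in zip("LMR",[(188,252),(391,281),(596,309)]): print(n,glyph(T,"top",*Z(*p)))
for n,p in zip("LMR",[(207,83),(225,195),(240,322)]): print(n,glyph(S,"side",*Q(*p),9,8))
for n,num,ff,nf in [("L",(188,252),(200,155),(180,311)),("M",(391,281),(402,187),(383,342)),("R",(596,309),(608,214),(590,371))]:
    print(n,*[cyl("top",255+q[0]/5.5-.4,155+q[1]/5.4-.4,r)[0].round(1) for q,r in ((num,.04),(ff,.062),(nf,.062))])
for n,num,a,b in [("L",(207,83),(147,46),(270,47)),("M",(225,195),(158,158),(289,152)),("R",(240,322),(170,283),(308,280))]: print(n,"side",*[cyl("side",230+q[0]/4.7-.4,195+q[1]/4.7-.4,r)[0].round(1) for q,r in ((num,.04),(a,.062),(b,.062))])
E
```

```text
L (289.1, 201.2, array([ 7.8, 13.4]), np.float64(5.1), np.float64(73.5))
M (325.8, 206.5, array([ 8.2, 13.7]), np.float64(3.7), np.float64(-0.8))
R (362.9, 211.7, array([ 8.4, 13.5]), np.float64(3.0), np.float64(-75.9))
L (274.2, 212.6, array([ 5., 12.]), np.float64(3.5), np.float64(72.2))
M (277.2, 236.1, array([ 5.9, 12.7]), np.float64(2.4), np.float64(-1.5))
R (280.7, 263.0, array([ 6.5, 13.5]), np.float64(1.5), np.float64(-76.7))
L 4.7 38.7 -19.4
M 3.4 35.9 -21.0
R 2.7 35.7 -21.7
L side 1.6 -25.7 31.8
M side 3.2 -26.3 32.2
R side 1.5 -27.1 30.5
```

```bash
python3 - <<'E'
from h import *
import cv2
for f in("top0","t12"):
    g=cv2.cvtColor(cv2.imread(f"pics/{f}.png"),cv2.COLOR_BGR2GRAY)
    m=(g>150).astype(np.uint8); n,_,st,c=cv2.connectedComponentsWithStats(m)
    print(f,[tuple(c[i].round(1)) for i in range(1,n) if 500<st[i,4]<1500])
robot.hand_in()
E
```

```text
top0 [(np.float64(330.0), np.float64(146.6)), (np.float64(11.4), np.float64(161.4)), (np.float64(203.9), np.float64(172.0)), (np.float64(10.3), np.float64(198.2)), (np.float64(441.6), np.float64(200.9)), (np.float64(216.9), np.float64(228.9)), (np.float64(9.1), np.float64(235.6)), (np.float64(429.9), np.float64(254.4)), (np.float64(8.1), np.float64(273.5))]
t12 [(np.float64(330.0), np.float64(146.6)), (np.float64(11.4), np.float64(161.5)), (np.float64(203.9), np.float64(172.0)), (np.float64(10.2), np.float64(198.2)), (np.float64(441.6), np.float64(200.9)), (np.float64(216.9), np.float64(228.9)), (np.float64(9.1), np.float64(235.6)), (np.float64(430.0), np.float64(254.4)), (np.float64(8.0), np.float64(273.5))]
the job is handed in; nothing more can be done
```

The coder now reads 3-5-2 and the job is handed in, at about 20 s of robot time. With the gripper shut, I pushed fins to roll the left wheel from 4 to 3 and the right wheel from 4 through 3 to 2. I then went back to each wheel once to take out about 4° of remaining error.

- **Alignment:** By most of the readings in the last two pictures, the left number sits within about 1 to 3° of the middle 5. The right number is within about 1 to 2°. The two cameras disagreed by 1 to 2°.
- **Absolute angle:** All three numbers, including the untouched 5, measured about 2 to 4° from upright. I put this down to an error of 1 to 2 mm in my coder position. I took the 5 as exact rather than correcting for it.
- **Bystanders:** The jars, the stack of lids and the chute lid show the same positions in the top view before and after, to 0.1 pixel.
- **Forces and contact:** The highest wrist force I read was under 4 N, taken only at the end of each move. The arm ended well clear of everything.

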